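# Lock the screw jack's setting with its jam nut

### The arm

A 6-joint arm with a two-finger parallel gripper is mounted at the origin on the work surface. World frame = base frame: x ahead of the robot, y to its left, z up, the work surface at z = 0. Lengths are in m, angles in rad, forces in N, time in s.
With the tool pointing down it reaches from about 0.275 to 0.775 m from the base axis. Payload 14.6 kg.
Tool frame: the origin (TCP) lies midway between the tips of the shut fingers; the grasp point (between the pads) lies env.pinch_z behind it (env.pinch_z is the distance from the TCP to the grasp point, in m); z points along the fingers, y is the line along which they close (so a half turn about z gives the same grasp; the last joint's range is limited). The gripper opens to 85 mm and grips with 20 to 120 N. Pads are 22 mm wide; open, the fingers measure 114 mm over their backs; the gripper's body (76 mm by 85 mm) begins 54 mm behind the grasp point. The pads swing forward as they close: fully open they stand 13 mm farther back than shut.
Start: joints at [-1.327, 0.263, -0.048, 1.259, 0, 1.415], TCP at [0.204, -0.484, 0.231] pointing down, gripper open.
Joint ranges: [-2.65, 2.65], [-0.89, 1.7], [-1.18, 1.37], [-2.13, 2.11], [-1.35, 1.29], [-3.14, 3.14]. Speed limits (rad/s): [1.89, 1.89, 2.57, 2.79, 3.14, 3.14].

### API

Orientations are given as a unit quaternion [w, x, y, z].
In Python, from bench import env, cams gives the robot as it stands.
- The arm moves only by the tool carry_out, never from a script. Its argument "moves" is a list of rows, each a list of 3 entries, a list of its own where there are three numbers: the opening, from -1 (shut) to 1 (fully open), so that 0 is half open, then the shift along the tool's x, y, z in m, then the turn about the tool's z in rad. A call has 1 to 8 rows; each row is the pose to reach, as a shift and turn from the pose commanded when the call began, along the tool's axes at that moment; what a row does not reach only later rows make up. A row lasts 1/12 s, in which the tool goes at most 41.7 mm and 7.16 degrees, less where a joint would pass 70% of its speed; a pose out of reach is approached as far as the arm can. A call with a gripper value outside its range is refused whole. The fingers move at their own pace and stop on an object; "force" is the grip in N (left out, the last holds). Time passes only in rows, so rows that repeat a pose let the fingers close. It gives the time, the measured TCP pose, the force, the opening and the grip force at its end, in the units of the state.
- env.observe(): the state, without advancing time (a new reading comes with each control period).
- cams.grab_frame(name): name is "scene" or "side" or "wrist"; returns a dict with "image" (480x640x3 uint8, red, green, blue), "z_map" (480x640 float32, m along the optical axis (not along the pixel's ray), 0 where there is no reading), "fx", "fy", "cx", "cy" (pixels), "R" (3x3) and "t" (3): a world point X has camera coordinates R X + t; the wrist camera has in their place "T_tool_cam" (4x4, takes a point from camera to tool coordinates, whose origin is the TCP and whose axes are the flange's). Camera axes: x right, y down, z forward; pixel columns grow to the right and rows downward; lengths in m; the calibration is good to about 2 mm. A picture is of the moment at which its call begins: read the wrist's pose just before it.
- env.sign_off(): hands the job in; it is judged then, once.
The state is a dict: "t": time; "qpos": joint angles; "joint_velocities": joint speeds; "joint_efforts": joint torques, N m; "ee_pos": TCP position; "tcp_rot": TCP orientation; "force": force on the tool from outside, world axes, zero at the start; "torque": the same for the moment, N m; "gripper_width": finger opening in m; "grasp_force": force on a finger pad.
Only numpy, scipy, OpenCV 4.12 (cv2) and the standard library are available. Lean on these libraries where they do the work, as an engineer would, in place of code of your own. Each camera call takes 0.05 s, during which the arm holds its last target. There are 200 camera calls.

### The job

Lock the height setting of the screw jack: fit the loose holding key fully down over the flatted end of the adjusting screw, its arm beside the upright post so that the post stops it turning clockwise. Then turn the jam nut clockwise (from above) by its lever until it is firm on the collar and takes a push of about 10 N at its upright handle, without overtightening and without letting the screw turn along. Leave the key on the screw and the copper rings and aluminium block where they are.

Things in the scene. Friction and masses are not known exactly. Their poses are not given: they have to be found in the camera images.
- jack: Grey base plate of the screw jack, 145 x 100 x 14 mm, fixed to the bench. Origin: at bench level on the upright axis of the adjusting screw, z up; the plate reaches from x = -50 to +95 mm and y = -50 to +50 mm.
- post_top (a point): Centre of the top of the round steel reaction post on the jack's plate: 14 mm across, top 92 mm above the bench, at x = +75, y = -16.5 mm of the jack's origin.
- screw: Steel adjusting screw, upright on the jack's axis. Origin as jack (bench level), x along the tang's length, at the start within 0.03 rad of the jack's x. Turns about z with 0.03 N m drag, so unless held it turns along with the nut. Held by the key against the post it has 0.10 to 0.20 rad of play clockwise in all; more than 0.26 rad off the jack's x is a lost setting.
- tang_top (a point): Centre of the top of the screw's flatted end (tang), 81 mm above the bench, 20 mm long (screw's x) x 8 mm thick (y) x 13 mm high. It stands on a round shoulder 34 mm across whose top is 68 mm above the bench.
- nut: Steel jam nut below the shoulder: hexagon 42 mm across corners, 14 mm high, with a flat lever arm 12 mm wide, 4 to 12 mm above the nut's origin. Origin: on the axis, nominally at the underside (the real face lies up to 1.6 mm off it, unmeasured), 46 to 47.5 mm above the bench at the start; x along the lever, which starts 175 to 200 degrees from the jack's x (counter-clockwise from above).
- nut_handle (a point): Top centre of the lever's upright round handle pin (revolves freely): 13 mm across, 36 mm tall, 85 mm from the axis, top 48 mm above the nut's origin. Turning clockwise sinks it 3 mm per rad: 0.1 to 1.7 rad free with about 1 N of push here (how far, no measured pose tells), then it clamps, push rising about 26 N per rad, clamp 6 to 8 N per 1 N of push; self-locking. 8 to 12 N is right.
- collar: Heavy loose steel collar around the screw on the jack's plate, 94 mm across, 22 mm bore, 30 mm high, 1.5 kg; the nut clamps on its top, 44 mm above the bench. Origin: centre of its underside.
- key: Loose aluminium holding key, 0.24 to 0.38 kg, slot down on the bench. Origin: underside, mid slot; x along its arm, z up. Block x -32 to +18, y -18 to +18, 20 mm high; slot in the underside 22 (x) x 10 mm, 14 deep, 1.8 mm chamfer. Arm 14 wide, 12 high, flush below, out to x = +93 mm. Seated: underside on the shoulder, arm along the jack's +x on the post's +y side (2.5 mm gap when straight).
- key_tab (a point): Top of the key's upright grip tab, 10 mm from the key's origin along its x, 48 mm above its underside. The tab is 14 mm thick (y), 40 mm long (x from -12 to +28 mm of the key's origin) and rises from 20 to 48 mm above the underside.
- ring_a: Turned copper ring, 52 mm across, 30 mm high, 0.3 kg. Bystander. Origin: centre of its underside.
- ring_b: Another such copper ring, 52 mm across, 30 mm high. Bystander.
- block: Aluminium block 50 x 45 x 35 mm with a low rib on top. Bystander. Origin: centre of its underside.
Things that resemble listed ones, but are neither listed nor needed, are in the scene too. What is meant by the key is not blue, and is the smaller of those in its own colour.

How it is judged:
By the outcome, as a careful person would: the job done as asked, in the order asked, and still so for the second after the job is handed in, with the robot touching nothing.
It also fails if it takes over 67 s, if anything falls off the work surface, if the arm or the gripper's body presses on something with over 40 N, if the wrist force passes 120 N, or if a joint passes its speed limit or range.

## Working session

There is one attempt and no reset: what is moved stays moved. The work goes in short steps, Python scripts to look and compute and a tool call to move; the robot and the scene stay as the last step left them, time stands still between calls to the robot, and variables do not carry over. Pictures are saved under pics/ and viewed, at most 10 in all, crops included, and the job is handed in when it is done.

Besides the shell and the picture viewer there is one more tool, called as name(argument=value, ...), one argument or row to a line, values as JSON. carry_out: Moves the arm, as the interface text tells. Its arguments: {"type":"object","properties":{"moves":{"type":"array","items":{"type":"array"}},"force":{"type":"number"}},"required":["moves"]}

```bash
ls; mkdir -p pics; cat > h.py <<'E'
import numpy as np, cv2
from bench import env, cams
def pts(f, pose=None):
    z=f["z_map"]; v,u=np.mgrid[:480,:640]
    P=np.stack([(u-f["cx"])/f["fx"]*z,(v-f["cy"])/f["fy"]*z,z],-1)
    if "R" in f: W=(P-np.array(f["t"]))@np.array(f["R"])
    else:
        from scipy.spatial.transform import Rotation as Ro
        p,q=pose; T=np.array(f["T_tool_cam"]); q=np.array(q)
        R=Ro.from_quat(q[[1,2,3,0]]).as_matrix()
        W=(P@T[:3,:3].T+T[:3,3])@R.T+np.array(p)
    W[z==0]=np.nan
    return W
def save(n,im,size=None):
    if size: im=cv2.resize(im,size,interpolation=cv2.INTER_CUBIC)
    cv2.imwrite("pics/"+n,im[...,::-1])
E
python3 - <<'E'
from h import *
s=env.observe(); print(s, env.pinch_z)
a=cams.grab_frame("scene"); b=cams.grab_frame("side"); w=cams.grab_frame("wrist")
np.savez("f0.npz",a=a["image"],aw=pts(a),b=b["image"],bw=pts(b))
print(w["T_tool_cam"],w["fx"])
print("cams",-np.array(a["R"]).T@a["t"],-np.array(b["R"]).T@b["t"])
save("scene0.png",a["image"]);save("side0.png",b["image"])
E
```

```text
pics
{'t': 0.0, 'qpos': array([-1.32728157e+00,  2.63520386e-01, -4.89732024e-02,  1.25938050e+00,
        2.64746255e-05,  1.41550253e+00]), 'joint_velocities': array([ 3.40211354e-04,  8.94180069e-05,  9.06264024e-04,  7.44509002e-04,
       -5.70882433e-04,  1.71650519e-03]), 'joint_efforts': array([-1.38557345e-03, -6.37625170e+01,  3.84567118e+01,  1.36679522e-02,
       -2.14554811e-04, -2.79211662e-05]), 'ee_pos': array([ 0.20380441, -0.48351961,  0.2308131 ]), 'tcp_rot': array([-5.38940925e-04,  9.80184615e-01,  1.98085412e-01, -1.05381742e-05]), 'force': array([ 0.21035647, -0.40770877, -0.46335698]), 'torque': array([ 0.01254307, -0.02494567, -0.02303035]), 'grasp_force': 0.0, 'gripper_width': 0.08555512340166577} 0.0187
[[-2.15353261e-04 -9.64357519e-01 -2.64602588e-01  6.65638145e-02]
 [ 9.99999364e-01 -5.00574578e-04  1.01049554e-03  1.95199978e-04]
 [-1.10693230e-03 -2.64602202e-01  9.64357013e-01 -1.41928829e-01]
 [ 0.00000000e+00  0.00000000e+00  0.00000000e+00  1.00000000e+00]] 427.6226815986217
cams [ 1.17321085 -0.11160457  1.00099751] [-0.04740573  0.84294121  0.81921224]
```

View pics/scene0.png

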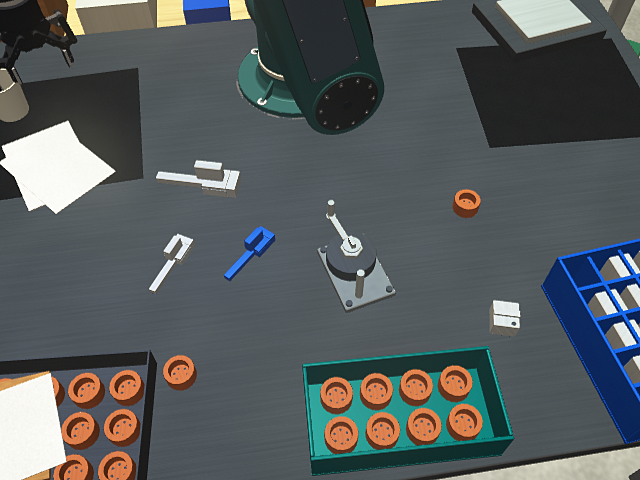

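View pics/side0.png

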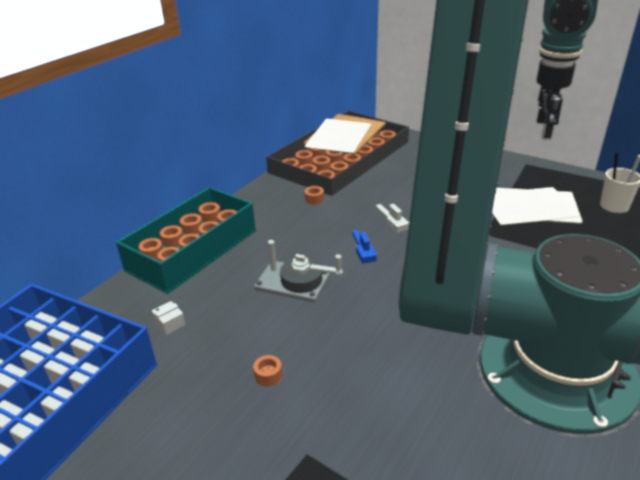

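Scene candidates for the key: the large light one at (200,175), the blue one at (250,252) and the small light one at (172,262). The small light one fits: it isn't blue and is the smaller of its colour. The jack is at (350,255), its post at (360,280) and the nut handle at (331,205).

```bash
python3 - <<'E'
from h import *
d=np.load("f0.npz"); a,W=d["a"],d["aw"]
save("crop0.png",np.hstack([a[160:310,140:290],a[180:330,290:440]]),(800,400))
hsv=cv2.cvtColor(a,cv2.COLOR_RGB2HSV)
def box(n,u0,v0,u1,v1,lo=100,hmin=.004):
    m=np.zeros((480,640),bool); m[v0:v1,u0:u1]=1
    m&=(hsv[...,2]>lo)&(hsv[...,1]<60)&(W[...,2]>hmin)
    P=W[m]; r=cv2.minAreaRect((P[:,:2]*1000).astype(np.float32)); print(n,len(P),r,"z",np.percentile(P[:,2],[1,50,99]).round(4)); return P
K=box("key",140,225,205,300); box("big",150,150,250,200)
# key: tab top & arm
t=K[K[:,2]>.042]; print("tab",t[:,:2].mean(0),len(t)); 
ar=K[(K[:,2]<.016)&(K[:,2]>.009)]; print("arm",ar[:,:2].mean(0),len(ar))
lt=cv2.minAreaRect((t[:,:2]*1000).astype(np.float32));print(lt)
sub=W[190:320,310:400].reshape(-1,3)
def rep(n,c): print(n,len(c),np.nanmean(c,0).round(4),np.nanmin(c,0).round(4),np.nanmax(c,0).round(4))
rep("post",sub[(sub[:,2]>.087)&(sub[:,2]<.1)])
rep("tang",W[230:252,335:370].reshape(-1,3)[(lambda z:(z>.076)&(z<.086))(W[230:252,335:370,2].ravel())])
h=W[195:220,320:345].reshape(-1,3); rep("handle",h[h[:,2]>.086])
pl=sub[(sub[:,2]>.011)&(sub[:,2]<.0165)]; print("plate",cv2.minAreaRect((pl[:,:2]*1000).astype(np.float32)))
c=sub[(sub[:,2]>.041)&(sub[:,2]<.046)]; print("collar",cv2.minEnclosingCircle((c[:,:2]*1000).astype(np.float32)))
E
```

```text
key 633 ((503.9837341308594, -304.7117004394531), (39.01148986816406, 125.36698913574219), 56.37516403198242) z [0.0069 0.0169 0.0491]
big 1318 ((289.8333740234375, -236.13372802734375), (175.0884246826172, 83.13772583007812), 63.703922271728516) z [0.005  0.0259 0.0673]
tab [ 0.48629736 -0.29318262] 129
arm [ 0.52058952 -0.31240235] 234
((485.69580078125, -293.367919921875), (16.14124298095703, 39.466087341308594), 61.91056823730469)
post 90 [0.5547 0.0235 0.091 ] [0.4628 0.0043 0.087 ] [0.6361 0.0424 0.0966]
tang 47 [0.5511 0.0348 0.0792] [0.5406 0.0297 0.0763] [0.5624 0.0398 0.085 ]
handle 44 [0.4711 0.0095 0.0917] [0.4628 0.0043 0.0863] [0.4781 0.016  0.0966]
plate ((574.490966796875, 40.12742614746094), (145.585693359375, 100.24626159667969), 13.00927448272705)
collar ((570.2445678710938, 37.041587829589844), 65.14310455322266)
```

View pics/crop0.png

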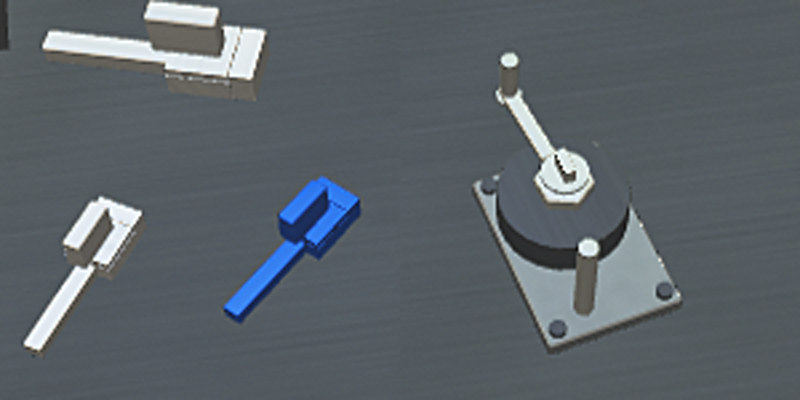

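The crop confirms the small light key: tab near (87,230), arm pointing down-left, about 125 × 39 mm as specified. It also shows the jack with its tang, lever and post.

```bash
cat >> h.py <<'E'
from scipy.spatial.transform import Rotation as Ro
def to(x,y,z,psi):
    s=env.observe(); q=np.array(s["tcp_rot"]); R=Ro.from_quat(q[[1,2,3,0]]).as_matrix()
    d=R.T@(np.array([x,y,z])-s["ee_pos"]); p0=np.degrees(np.arctan2(R[1,0],R[0,0]))
    dt=(psi-p0+180)%360-180
    print("t %.2f"%s["t"],"psi",p0.round(2),"tilt",np.degrees(np.arccos(-R[2,2])).round(2),"shift",d.round(4),"turn",round(-np.radians(dt),4),"F",s["force"].round(2),"w",round(s["gripper_width"],4))
E
python3 - <<'E'
from h import *
to(.486,-.293,.18,150.5)
E
```

```text
t 0.15 psi 22.85 tilt 0.05 shift [ 0.3341 -0.066   0.051 ] turn -2.2279 F [-0.1  -0.41 -0.56] w 0.0851
```

carry_out(
  moves=[
    [1,[0.334,-0.066,0.04],-1.1],
    [1,[0.334,-0.066,0.04],-1.1],
    [1,[0.334,-0.066,0.04],-1.1],
    [1,[0.334,-0.066,0.04],-1.1],
    [1,[0.334,-0.066,0.04],-1.1],
    [1,[0.334,-0.066,0.04],-1.1],
    [1,[0.334,-0.066,0.04],-1.1],
    [1,[0.334,-0.066,0.04],-1.1],
  ],
  force=40,
)

```text
t: 0.82
ee_pos: [0.4797, -0.2969, 0.1921]
tcp_rot: [-0.0, 0.763, 0.646, -0.0]
force: [-0.1, -0.8, 1.0]
gripper_width: 0.0855
grasp_force: 0.0
```

```bash
python3 -c "
from h import *
to(.486,-.293,.18,150.5)"
```

```text
t 0.82 psi 80.5 tilt 0.01 shift [0.0049 0.0056 0.0121] turn -1.2217 F [-0.14 -0.83  1.03] w 0.0855
```

carry_out(
  moves=[
    [1,[0,0,0.011],-0.8],
    [1,[0,0,0.011],-0.8],
    [1,[0,0,0.011],-0.8],
    [1,[0,0,0.011],-0.8],
    [1,[0,0,0.011],-0.8],
    [1,[0,0,0.011],-0.8],
    [1,[0,0,0.011],-0.8],
    [1,[0,0,0.011],-0.8],
  ],
)

```text
t: 1.48
ee_pos: [0.4781, -0.2984, 0.1812]
tcp_rot: [-0.0, 0.453, 0.892, 0.0]
force: [0.2, 0.4, -0.9]
gripper_width: 0.0854
grasp_force: 0.0
```

```bash
python3 -c "
from h import *
to(.486,-.293,.18,150.5)"
```

```text
t 1.48 psi 126.12 tilt 0.03 shift [-0.0002  0.0096  0.0012] turn -0.4254 F [ 0.21  0.43 -0.89] w 0.0854
```

carry_out(
  moves=[
    [1,[0,0.0096,0.001],-0.425],
    [1,[0,0.0096,0.001],-0.425],
    [1,[0,0.0096,0.001],-0.425],
    [1,[0,0.0096,0.001],-0.425],
    [1,[0,0.0096,0.001],-0.425],
    [1,[0,0.0096,0.001],-0.425],
  ],
)

```text
t: 1.98
ee_pos: [0.486, -0.2929, 0.1803]
tcp_rot: [-0.0, 0.258, 0.966, 0.0]
force: [0.4, 0.4, 0.3]
gripper_width: 0.0854
grasp_force: 0.0
```

```bash
cat >> h.py <<'E'
def look(name=None):
    s=env.observe(); f=cams.grab_frame("wrist"); W=pts(f,(s["ee_pos"],s["tcp_rot"]))
    if name: save(name,f["image"])
    return s,f["image"],W
def rect(P):
    c,(w,h),a=cv2.minAreaRect((P[:,:2]*1000).astype(np.float32))
    if w<h: a+=90; w,h=h,w
    return np.round(c,1),round(w,1),round(h,1),round((a+90)%180-90,2)
E
python3 - <<'E'
from h import *
to(.486,-.293,.18,150.5)
s,im,W=look("w1.png")
near=np.hypot(W[...,0]-.51,W[...,1]+.305)<.13
for n,a,b in (("tab",.044,.052),("block",.017,.0225),("arm",.009,.0145),("all",.008,.06)):
    m=near&(W[...,2]>a)&(W[...,2]<b)&(im.min(-1)>90)
    k,l,st,_=cv2.connectedComponentsWithStats(m.astype(np.uint8)); 
    m=l==1+st[1:,4].argmax(); print(n,m.sum(),rect(W[m]),np.median(W[m][:,2]).round(4))
E
```

```text
t 1.98 psi 150.12 tilt 0.01 shift [-0.0001 -0.0001  0.0003] turn -0.0066 F [0.37 0.41 0.27] w 0.0854
tab 1224 (array([ 483.6, -294.4]), 39.7, 14.0, -30.25) 0.0473
block 2640 (array([ 471.1, -286.8]), 50.1, 36.1, -31.61) 0.0194
arm 1161 (array([ 532.9, -325. ]), 54.3, 14.0, -31.73) 0.0114
all 5181 (array([ 502.8, -306.5]), 124.9, 36.1, -31.86) 0.0194
```

View pics/w1.png

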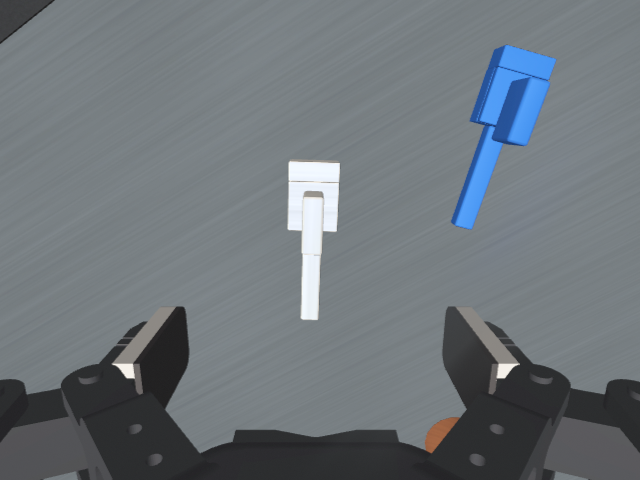

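The wrist view shows the key upright at (313,240), tab at (313,222) and arm toward (310,318). All sizes match the spec (tab 39.7 × 14, block 50 × 36). The blue decoy is at (505,130).

```bash
python3 -c "
from h import *
to(.4848,-.2953,.023,148.2)"
```

```text
t 2.03 psi 150.13 tilt 0.01 shift [-0.0002 -0.0027  0.1573] turn 0.0337 F [-0.11 -0.11 -0.16] w 0.0856
```

carry_out(
  moves=[
    [1,[0,-0.0027,0.03],0.034],
    [1,[0,-0.0027,0.07],0.034],
    [1,[0,-0.0027,0.11],0.034],
    [1,[0,-0.0027,0.14],0.034],
    [1,[0,-0.0027,0.1565],0.034],
    [1,[0,-0.0027,0.1565],0.034],
    [1,[0,-0.0027,0.1565],0.034],
  ],
)

```text
t: 2.62
ee_pos: [0.4844, -0.2951, 0.0238]
tcp_rot: [-0.001, 0.273, 0.962, 0.0]
force: [-0.5, 0.4, 0.5]
gripper_width: 0.0854
grasp_force: 0.0
```

carry_out(
  moves=[
    [-1,[0,0,0],0],
    [-1,[0,0,0],0],
    [-1,[0,0,0],0],
    [-1,[0,0,0],0],
    [-1,[0,0,0],0],
    [-1,[0,0,0],0],
    [-1,[0,0,0],0],
    [-1,[0,0,0],0],
  ],
  force=60,
)

```text
t: 3.28
ee_pos: [0.4849, -0.2953, 0.0243]
tcp_rot: [0.0, 0.272, 0.962, -0.0]
force: [-0.9, 1.4, 5.3]
gripper_width: 0.0129
grasp_force: 58.7
```

carry_out(
  moves=[
    [-1,[0,0,-0.03],0],
    [-1,[0,0,-0.07],0],
    [-1,[0,0,-0.11],0],
    [-1,[0,0,-0.15],0],
    [-1,[0,0,-0.15],0],
  ],
)

```text
t: 3.7
ee_pos: [0.4866, -0.2968, 0.1809]
tcp_rot: [0.004, 0.272, 0.962, -0.002]
force: [0.5, -0.0, -2.8]
gripper_width: 0.013
grasp_force: 60.0
```

```bash
python3 -c "
from h import *
to(.5618,.0372,.165,193)
print(env.observe()['grasp_force'])"
```

```text
t 3.70 psi 148.39 tilt 0.53 shift [0.1112 0.3239 0.0145] turn -0.7786 F [ 0.51 -0.05 -2.79] w 0.013
60.0381463766098
```

carry_out(
  moves=[
    [-1,[0.01,0.03,0],-0.05],
    [-1,[0.02,0.06,0],-0.1],
    [-1,[0.03,0.09,0],-0.2],
    [-1,[0.045,0.13,0],-0.3],
    [-1,[0.058,0.17,0],-0.4],
    [-1,[0.072,0.21,0],-0.5],
    [-1,[0.086,0.25,0],-0.6],
    [-1,[0.099,0.29,0],-0.7],
  ],
)

```text
t: 4.37
ee_pos: [0.5512, 0.0025, 0.1734]
tcp_rot: [-0.0, -0.076, 0.997, 0.0]
force: [1.3, -0.4, -3.2]
gripper_width: 0.013
grasp_force: 60.0
```

carry_out(
  moves=[
    [-1,[0,0.018,0],-0.05],
    [-1,[0,0.028,0],-0.08],
    [-1,[0,0.034,0],-0.08],
    [-1,[0,0.034,0],-0.08],
    [-1,[0,0.034,0],-0.08],
  ],
)

```text
t: 4.78
ee_pos: [0.5465, 0.0332, 0.1737]
tcp_rot: [-0.0, -0.113, 0.994, -0.0]
force: [-0.1, 0.4, -3.2]
gripper_width: 0.0127
grasp_force: 60.1
```

```bash
python3 - <<'E'
from h import *
to(.5618,.0372,.165,193)
s,im,W=look("w2.png")
np.savez("w2.npz",im=im,W=W)
z=W[...,2]; O=s["ee_pos"]
def comp(n,m):
    k,l,st,_=cv2.connectedComponentsWithStats(m.astype(np.uint8)); 
    if k<2: print(n,0);return
    m=l==1+st[1:,4].argmax(); print(n,m.sum(),st[1+st[1:,4].argmax()][:4],rect(W[m]),np.median(z[m]).round(4))
br=im.min(-1)>60
comp("keytab",(z>O[2]+.015)&(z<O[2]+.03)&br); comp("keyblk",abs(z-O[2]+.004)<.004); comp("keyarm",abs(z-O[2]+.012)<.003)
comp("post",abs(z-.092)<.004); comp("tang",abs(z-.081)<.0035);comp("shoulder",abs(z-.068)<.004)
comp("plate",abs(z-.014)<.003);comp("collar",abs(z-.044)<.003)
E
```

```text
t 4.78 psi -167.04 tilt 0.02 shift [-0.0158  0.0005  0.0087] turn -0.0007 F [-0.08  0.43 -3.2 ] w 0.0127
keytab 5313 [292 273  47 125] (array([544.5,  32. ]), 40.0, 14.5, 12.35) 0.1967
keyblk 8104 [265 198 103 106] (array([525.2,  28.1]), 39.9, 36.2, 13.05) 0.1688
keyarm 1268 [300 397  33  40] (array([598.2,  45. ]), 21.3, 13.8, 12.36) 0.1607
post 556 [290  79  27  28] (array([468.1,   8.5]), 12.5, 12.3, 58.98) 0.0938
tang 5 [310 101   5   5] (array([471.5,  13.7]), 2.9, 0.1, -32.26) 0.0805
shoulder 2 [313 102   2   2] (array([470.7,  14.2]), 0.9, 0.0, -25.05) 0.0696
plate 1147 [320 153  68  56] (array([501.3,  58. ]), 60.0, 30.2, 65.42) 0.0132
collar 2470 [321 162  67 118] (array([530.7,  59.2]), 83.7, 30.8, 38.57) 0.0433
```

View pics/w2.png

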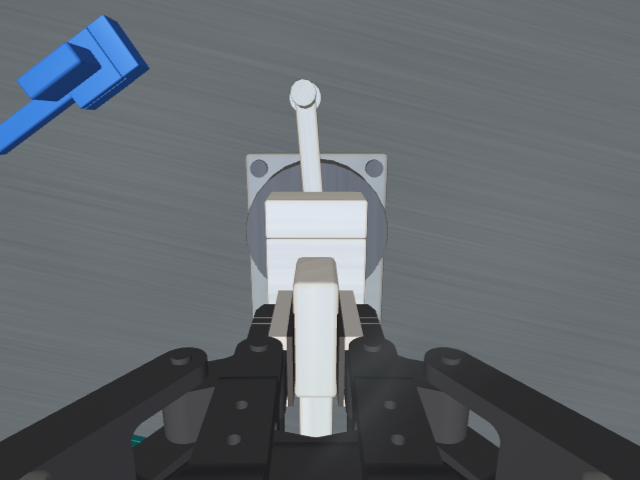

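Wrist view: the key is held straight, block edge at rows 198–238 and tab at (316,330). It hides the tang, and the nut handle is at (303,95). I'll step 75 mm along the arm's direction so the tang and key are in one picture.

carry_out(
  moves=[
    [-1,[-0.03,0,0],0],
    [-1,[-0.06,0,0],0],
    [-1,[-0.075,0,0],0],
    [-1,[-0.075,0,0],0],
    [-1,[-0.075,0,0],0],
    [-1,[-0.075,0,0],0],
  ],
)

```text
t: 5.33
ee_pos: [0.6191, 0.05, 0.1737]
tcp_rot: [-0.0, -0.113, 0.994, -0.0]
force: [-0.2, -0.5, -3.3]
gripper_width: 0.0127
grasp_force: 60.1
```

```bash
python3 - <<'E'
from h import *
to(.5618,.0372,.165,193)
s,im,W=look("w3.png")
np.savez("w3.npz",im=im,W=W)
z=W[...,2]; O=s["ee_pos"]; print(O)
def comp(n,m):
    k,l,st,_=cv2.connectedComponentsWithStats(m.astype(np.uint8)); 
    if k<2: print(n,0);return
    i=1+st[1:,4].argmax(); m=l==i; print(n,m.sum(),st[i][:4],rect(W[m]),np.median(z[m]).round(4))
    return m
comp("keytab",(z>O[2]+.015)&(z<O[2]+.03)); comp("keyblk",abs(z-O[2]+.004)<.004)
nb=np.hypot(W[...,0]-.552,W[...,1]-.035)<.03
comp("handle",(abs(z-.093)<.004)&(W[...,0]<.5)); comp("tang",nb&(abs(z-.081)<.0035))
m=comp("shoulder",nb&(abs(z-.068)<.004)); 
comp("nuttop",nb&(abs(z-.061)<.002))
comp("plate",abs(z-.014)<.003);m=comp("collar",abs(z-.044)<.003)
print(cv2.minEnclosingCircle((W[m][:,:2]*1000).astype(np.float32)))
E
```

```text
t 5.33 psi -167.02 tilt 0.05 shift [0.0587 0.0004 0.0087] turn -0.0003 F [-0.19 -0.53 -3.29] w 0.0127
[0.61908873 0.05002204 0.17367683]
keytab 7055 [248 273 137 124] (array([617.3,  49.1]), 36.7, 36.6, 57.29) 0.1966
keyblk 8077 [265 198 103 106] (array([597.5,  44.8]), 39.5, 36.3, 12.83) 0.1687
handle 0
tang 593 [309  95  16  40] (array([549.2,  34.1]), 19.9, 8.0, 12.81) 0.0802
shoulder 2330 [287  83  60  64] (array([549.2,  34.1]), 33.4, 33.1, 39.58) 0.0673
nuttop 6 [343 126   3   4] (array([552.3,  51.3]), 2.0, 0.5, -16.3) 0.0596
plate 1824 [322 142  67 108] (array([595.6,  91. ]), 61.1, 56.8, 50.04) 0.0132
collar 14392 [241  34 152 158] (array([549.6,  34. ]), 93.4, 92.4, -74.91) 0.0433
((549.0905151367188, 33.943870544433594), 46.9183349609375)
```

View pics/w3.png

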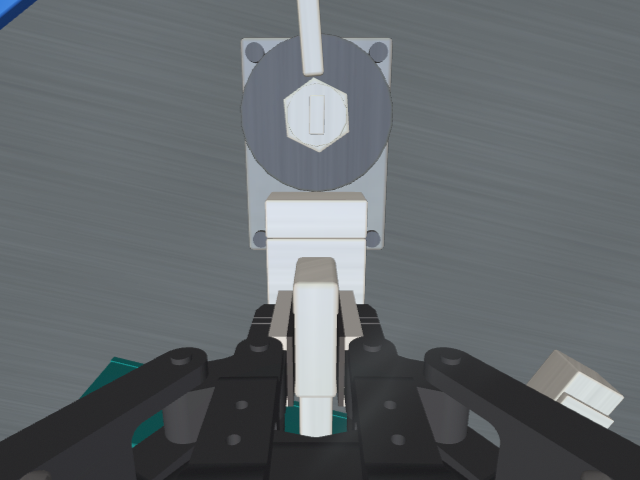

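Wrist view: the tang at (317,115) lines up with the key block (316,220), and the post is hidden under the gripper. In tool axes the shift to the tang is about +61.7 mm in x and +0.5 mm in y.

carry_out(
  moves=[
    [-1,[0.03,0.0005,0],0],
    [-1,[0.055,0.0005,0.01],0],
    [-1,[0.0617,0.0005,0.03],0],
    [-1,[0.0617,0.0005,0.055],0],
    [-1,[0.0617,0.0005,0.064],0],
    [-1,[0.0617,0.0005,0.064],0],
    [-1,[0.0617,0.0005,0.064],0],
  ],
)

```text
t: 5.97
ee_pos: [0.5595, 0.0374, 0.1105]
tcp_rot: [-0.0, -0.114, 0.994, 0.0]
force: [-0.2, 0.1, -2.5]
gripper_width: 0.0124
grasp_force: 59.9
```

carry_out(
  moves=[
    [-1,[0,0,0.002],0],
    [-1,[0,0,0.004],0],
    [-1,[0,0,0.006],0],
    [-1,[0,0,0.008],0],
    [-1,[0,0,0.008],0],
  ],
)

```text
t: 6.38
ee_pos: [0.5593, 0.0375, 0.1017]
tcp_rot: [-0.0, -0.114, 0.993, -0.0]
force: [0.1, -1.3, -3.3]
gripper_width: 0.0127
grasp_force: 60.1
```

carry_out(
  moves=[
    [-1,[0,0,0.002],0],
    [-1,[0,0,0.004],0],
    [-1,[0,0,0.006],0],
    [-1,[0,0,0.008],0],
    [-1,[0,0,0.0085],0],
    [-1,[0,0,0.0085],0],
  ],
)

```text
t: 6.88
ee_pos: [0.5593, 0.0375, 0.0931]
tcp_rot: [-0.0, -0.114, 0.993, 0.0]
force: [-1.5, -1.0, -4.2]
gripper_width: 0.0127
grasp_force: 60.0
```

carry_out(
  moves=[
    [-1,[0,0,0.0008],0],
    [-1,[0,0,0.0014],0],
    [-1,[0,0,0.0014],0],
    [-1,[0,0,0.0014],0],
  ],
)

```text
t: 7.22
ee_pos: [0.5595, 0.0375, 0.0923]
tcp_rot: [0.0, -0.114, 0.993, -0.0]
force: [-3.6, -0.3, 3.0]
gripper_width: 0.0126
grasp_force: 61.1
```

Contact came exactly at the expected seated height, so I'll release and retreat.

carry_out(
  moves=[
    [0.2,[0,0,0],0],
    [0.2,[0,0,0],0],
    [0.2,[0,0,0],0],
    [0.2,[0,0,0],0],
    [0.2,[0,0,-0.02],0],
    [0.2,[0,0,-0.055],0],
    [0.2,[0,0,-0.095],0],
    [0.2,[0,0,-0.095],0],
  ],
)

```text
t: 7.88
ee_pos: [0.5619, 0.0374, 0.1936]
tcp_rot: [0.004, -0.114, 0.993, -0.001]
force: [1.4, -0.9, 0.5]
gripper_width: 0.0515
grasp_force: 0.0
```

```bash
cat >> h.py <<'E'
def comp(W,n,m):
    k,l,st,_=cv2.connectedComponentsWithStats(m.astype(np.uint8)); 
    if k<2: print(n,0);return
    i=1+st[1:,4].argmax(); m=l==i; print(n,m.sum(),st[i][:4],rect(W[m]),np.median(W[m][:,2]).round(4))
    return m
E
python3 - <<'E'
from h import *
to(.467,.009,.15,193)
s,im,W=look("w4.png"); z=W[...,2]
nb=np.hypot(W[...,0]-.549,W[...,1]-.034)<.12
comp(W,"tab",nb&(abs(z-.116)<.004)); comp(W,"blk",nb&(abs(z-.088)<.003)); comp(W,"arm",nb&(abs(z-.080)<.003)&(W[...,0]>.56)); comp(W,"handle",(abs(z-.094)<.004)&(W[...,0]<.5))
E
```

```text
t 7.88 psi -166.92 tilt 0.49 shift [ 0.0992 -0.0061  0.0428] turn 0.0014 F [ 1.36 -0.91  0.46] w 0.0515
tab 1827 [305 206  26  72] (array([557.3,  37. ]), 39.7, 13.8, 12.69) 0.1152
blk 3855 [287 163  62  84] (array([542.9,  33.5]), 50.0, 36.0, 13.01) 0.0873
arm 1515 [307 278  22  72] (array([614.7,  50.2]), 51.4, 13.6, 12.75) 0.0792
handle 496 [292  48  24  27] (array([468.2,   8.4]), 12.4, 12.2, 34.89) 0.0937
```

View pics/w4.png

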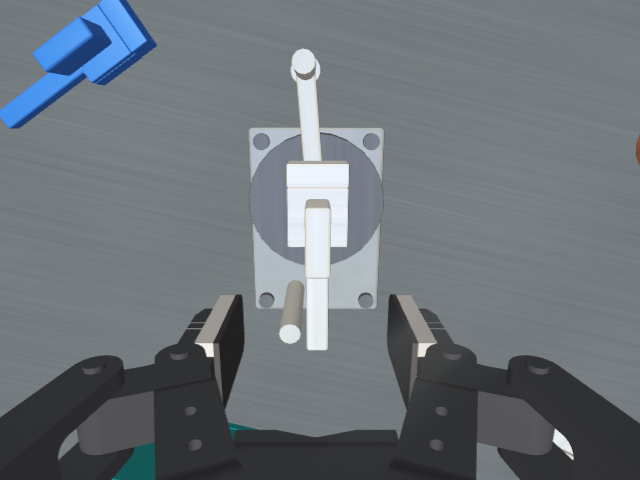

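The key is seated flat (block top 88 mm) with its arm on the post's +y side: arm at (316,315), post at (290,330). Next is the handle at (303,62), measured at (0.4682, 0.0084), radius 85 mm.

```bash
python3 -c "
from h import *
to(.4682,.0084,.067,197.6)"
```

```text
t 7.93 psi -166.92 tilt 0.36 shift [ 0.098 -0.007  0.123] turn -0.0789 F [ 0.55  0.58 -1.34] w 0.0511
```

carry_out(
  moves=[
    [0.2,[0.035,-0.003,0],-0.03],
    [0.2,[0.07,-0.006,0],-0.079],
    [0.2,[0.096,-0.007,0.02],-0.079],
    [0.2,[0.096,-0.007,0.05],-0.079],
    [0.2,[0.096,-0.007,0.06],-0.079],
    [0.2,[0.096,-0.007,0.06],-0.079],
    [0.2,[0.096,-0.007,0.06],-0.079],
    [0.2,[0.096,-0.007,0.06],-0.079],
  ],
)

```text
t: 8.6
ee_pos: [0.4681, 0.009, 0.1275]
tcp_rot: [0.0, -0.153, 0.988, -0.0]
force: [-0.1, -0.1, -0.3]
gripper_width: 0.0512
grasp_force: 0.0
```

```bash
python3 -c "
from h import *
to(.4682,.0084,.067,197.6)"
```

```text
t 8.60 psi -162.39 tilt 0.04 shift [ 0.0001 -0.0006  0.0605] turn 0.0002 F [-0.13 -0.09 -0.28] w 0.0512
```

carry_out(
  moves=[
    [0.2,[0,-0.0006,0.025],0],
    [0.2,[0,-0.0006,0.05],0],
    [0.2,[0,-0.0006,0.06],0],
    [0.2,[0,-0.0006,0.06],0],
    [0.2,[0,-0.0006,0.06],0],
  ],
)

```text
t: 9.02
ee_pos: [0.4682, 0.0085, 0.0676]
tcp_rot: [0.0, -0.153, 0.988, -0.0]
force: [-1.3, -1.0, -0.3]
gripper_width: 0.0511
grasp_force: 0.0
```

carry_out(
  moves=[
    [-1,[0,0,0],0],
    [-1,[0,0,0],0],
    [-1,[0,0,0],0],
    [-1,[0,0,0],0],
    [-1,[0,0,0],0],
    [-1,[0,0,0],0],
  ],
  force=40,
)

```text
t: 9.52
ee_pos: [0.4682, 0.0084, 0.0675]
tcp_rot: [0.001, -0.153, 0.988, -0.0]
force: [-0.5, -0.8, 6.1]
gripper_width: 0.0118
grasp_force: 39.1
```

```bash
cat >> h.py <<'E'
C=np.array([.5492,.0341])
def arc(step=.03,n=8,zr=.003):
    """rows for turning clockwise n*step; prints rows (tool shift, turn) from measured pose, and tangential force"""
    s=env.observe(); q=np.array(s["tcp_rot"]); R=Ro.from_quat(q[[1,2,3,0]]).as_matrix(); p=s["ee_pos"]
    r=p[:2]-C; th=np.arctan2(r[1],r[0]); tg=np.array([np.sin(th),-np.cos(th)])
    print("t %.2f"%s["t"],"theta %.1f deg"%(np.degrees(th)%360),"r %.1f"%(1000*np.hypot(*r)),"psi %.1f"%(np.degrees(np.arctan2(R[1,0],R[0,0]))%360),"z",p[2].round(4),"push on handle %.2f"%(-tg@s["force"][:2]),"radial %.2f"%(s["force"][:2]@r/np.hypot(*r)),"Fz %.2f"%s["force"][2],"torque",s["torque"].round(2))
    for k in range(1,n+1):
        a=th-k*step; T=np.r_[C+.085*np.array([np.cos(a),np.sin(a)]),p[2]-zr*k*step]
        print((R.T@(T-p)).round(4).tolist(),round(k*step,3))
E
python3 -c "
from h import *
arc(.06)"
```

```text
t 9.52 theta 197.6 deg r 85.0 psi 197.6 z 0.0675 push on handle 0.61 radial 0.71 Fz 6.10 torque [0.01 0.02 0.  ]
[-0.0002, 0.0051, 0.0002] 0.06
[-0.0006, 0.0102, 0.0004] 0.12
[-0.0014, 0.0152, 0.0005] 0.18
[-0.0025, 0.0202, 0.0007] 0.24
[-0.0038, 0.0251, 0.0009] 0.3
[-0.0055, 0.0299, 0.0011] 0.36
[-0.0074, 0.0347, 0.0012] 0.42
[-0.0096, 0.0393, 0.0014] 0.48
```

carry_out(
  moves=[
    [-1,[-0.0001,0.0026,0.0001],0.03],
    [-1,[-0.0002,0.0051,0.0002],0.06],
    [-1,[-0.0004,0.0076,0.0003],0.09],
    [-1,[-0.0006,0.0102,0.0004],0.12],
    [-1,[-0.001,0.0127,0.0005],0.15],
    [-1,[-0.0014,0.0152,0.0005],0.18],
    [-1,[-0.0014,0.0152,0.0005],0.18],
    [-1,[-0.0014,0.0152,0.0005],0.18],
  ],
)

```text
t: 10.18
ee_pos: [0.4648, 0.0234, 0.0671]
tcp_rot: [0.001, -0.064, 0.998, -0.0]
force: [-0.9, -0.2, 7.8]
gripper_width: 0.0116
grasp_force: 39.4
```

```bash
python3 -c "
from h import *
arc(.03)"
```

```text
t 10.18 theta 187.2 deg r 85.1 psi 187.3 z 0.0671 push on handle 0.05 radial 0.93 Fz 7.84 torque [0.1  0.22 0.  ]
[-0.0001, 0.0025, 0.0001] 0.03
[-0.0002, 0.0051, 0.0002] 0.06
[-0.0004, 0.0076, 0.0003] 0.09
[-0.0007, 0.0102, 0.0004] 0.12
[-0.001, 0.0127, 0.0004] 0.15
[-0.0014, 0.0152, 0.0005] 0.18
[-0.0019, 0.0177, 0.0006] 0.21
[-0.0025, 0.0202, 0.0007] 0.24
```

carry_out(
  moves=[
    [-1,[-0.0001,0.0025,0],0.03],
    [-1,[-0.0002,0.0051,0],0.06],
    [-1,[-0.0004,0.0076,0],0.09],
    [-1,[-0.0007,0.0102,0],0.12],
    [-1,[-0.001,0.0127,0],0.15],
    [-1,[-0.0014,0.0152,0],0.18],
    [-1,[-0.0014,0.0152,0],0.18],
    [-1,[-0.0014,0.0152,0],0.18],
  ],
)

```text
t: 10.85
ee_pos: [0.4642, 0.0387, 0.0667]
tcp_rot: [0.0, 0.026, 1.0, 0.0]
force: [0.6, 1.1, 3.3]
gripper_width: 0.0117
grasp_force: 39.1
```

```bash
python3 -c "
from h import *
arc(.03,1)"
```

```text
t 10.85 theta 176.9 deg r 85.1 psi 177.0 z 0.0667 push on handle -1.12 radial -0.53 Fz 3.31 torque [-0.   -0.1   0.06]
[-0.0002, 0.0025, 0.0001] 0.03
```

carry_out(
  moves=[
    [-1,[-0.0002,0.0051,0.0002],0.06],
    [-1,[-0.0004,0.0076,0.0002],0.09],
    [-1,[-0.0007,0.0102,0.0003],0.12],
    [-1,[-0.001,0.0127,0.0003],0.15],
    [-1,[-0.0014,0.0152,0.0004],0.18],
    [-1,[-0.0019,0.0177,0.0005],0.21],
    [-1,[-0.0025,0.0202,0.0005],0.24],
    [-1,[-0.0025,0.0202,0.0005],0.24],
  ],
)

```text
t: 11.52
ee_pos: [0.4676, 0.0587, 0.0663]
tcp_rot: [0.0, 0.146, 0.989, -0.0]
force: [-1.8, -0.5, 6.5]
gripper_width: 0.0114
grasp_force: 39.3
```

```bash
cat >> h.py <<'E'
def push(n=6):
    F=[]
    for _ in range(n):
        cams.grab_frame("wrist"); s=env.observe(); r=s["ee_pos"][:2]-C; r/=np.hypot(*r); F.append(-np.array([r[1],-r[0]])@s["force"][:2])
    print("mean push %.2f +- %.2f"%(np.mean(F),np.std(F)/n**.5))
E
python3 -c "
from h import *
push(); arc(.03,1)"
```

```text
mean push -0.63 +- 0.24
t 11.82 theta 163.3 deg r 85.2 psi 163.3 z 0.0663 push on handle -1.15 radial 0.98 Fz 6.94 torque [ 0.15  0.15 -0.  ]
[-0.0002, 0.0025, 0.0001] 0.03
```

carry_out(
  moves=[
    [-1,[-0.0002,0.0051,0.0001],0.06],
    [-1,[-0.0004,0.0076,0.0001],0.09],
    [-1,[-0.0007,0.0102,0.0002],0.12],
    [-1,[-0.001,0.0127,0.0002],0.15],
    [-1,[-0.0014,0.0152,0.0003],0.18],
    [-1,[-0.0019,0.0177,0.0004],0.21],
    [-1,[-0.0025,0.0202,0.0004],0.24],
    [-1,[-0.0025,0.0202,0.0004],0.24],
  ],
)

```text
t: 12.48
ee_pos: [0.4754, 0.0769, 0.066]
tcp_rot: [-0.0, 0.264, 0.965, -0.001]
force: [-4.4, -3.2, 14.4]
gripper_width: 0.0114
grasp_force: 40.1
```

```bash
python3 -c "
from h import *
push(4); arc(.03,1)"
```

```text
mean push 4.61 +- 0.07
t 12.68 theta 149.9 deg r 85.3 psi 149.5 z 0.066 push on handle 4.79 radial 3.71 Fz 14.12 torque [-0.48  0.91 -0.05]
[-0.0003, 0.0026, 0.0001] 0.03
```

carry_out(
  moves=[
    [-1,[-0.0001,0.0013,-0.0002],0.015],
    [-1,[-0.0001,0.0025,-0.0003],0.03],
    [-1,[-0.0002,0.0042,-0.0003],0.05],
    [-1,[-0.0003,0.006,-0.0003],0.07],
    [-1,[-0.0005,0.0076,-0.0003],0.09],
    [-1,[-0.0005,0.0076,-0.0003],0.09],
    [-1,[-0.0005,0.0076,-0.0003],0.09],
  ],
)

```text
t: 13.27
ee_pos: [0.4792, 0.0829, 0.0661]
tcp_rot: [-0.0, 0.306, 0.952, -0.001]
force: [-6.2, -5.2, 12.2]
gripper_width: 0.0117
grasp_force: 40.0
```

```bash
python3 -c "
from h import *
push(4); arc(.03,1)"
```

```text
mean push 7.66 +- 0.30
t 13.47 theta 145.2 deg r 85.3 psi 144.4 z 0.0661 push on handle 7.05 radial 2.43 Fz 12.23 torque [-0.98  1.26 -0.03]
[-0.0003, 0.0026, 0.0001] 0.03
```

carry_out(
  moves=[
    [-1,[-0.0001,0.0013,-0.0002],0.015],
    [-1,[-0.0001,0.0025,-0.0003],0.03],
    [-1,[-0.0002,0.0042,-0.0003],0.05],
    [-1,[-0.0003,0.006,-0.0003],0.07],
    [-1,[-0.0004,0.0068,-0.0003],0.08],
    [-1,[-0.0004,0.0068,-0.0003],0.08],
    [-1,[-0.0004,0.0068,-0.0003],0.08],
  ],
)

```text
t: 14.05
ee_pos: [0.4829, 0.0879, 0.0661]
tcp_rot: [-0.001, 0.344, 0.939, -0.001]
force: [-6.6, -5.9, 10.2]
gripper_width: 0.0113
grasp_force: 39.9
```

```bash
python3 -c "
from h import *
push(6); arc(.03,1)"
```

```text
mean push 9.66 +- 0.22
t 14.35 theta 140.9 deg r 85.4 psi 139.8 z 0.0661 push on handle 9.75 radial 1.46 Fz 10.79 torque [-1.36  1.53 -0.04]
[-0.0004, 0.0026, 0.0001] 0.03
```

About 9.7 N at the handle, with the expected slope, so I'll release and lift clear.

carry_out(
  moves=[
    [0,[0,0,0],0],
    [0,[0,0,0],0],
    [0,[0,0,0],0],
    [0,[0,0,0],0],
    [0,[0.001,0,-0.02],0],
    [0,[0.001,0,-0.055],0],
    [0,[0.001,0,-0.095],0],
    [0,[0.001,0,-0.13],0],
  ],
)

```text
t: 15.02
ee_pos: [0.4832, 0.0895, 0.1983]
tcp_rot: [0.0, 0.344, 0.939, 0.0]
force: [2.1, 0.7, -0.6]
gripper_width: 0.0427
grasp_force: 0.0
```

```bash
python3 - <<'E'
from h import *
push(3)
to(.55,.035,.2,193)
E
```

```text
mean push -0.19 +- 0.22
t 15.17 psi 139.75 tilt 0.26 shift [-0.085   0.0005 -0.0013] turn -0.9294 F [ 0.35  0.28 -0.09] w 0.0426
```

carry_out(
  moves=[
    [0,[-0.035,0,-0.01],0],
    [0,[-0.07,0,-0.02],0],
    [0,[-0.085,0,-0.02],0],
    [0,[-0.085,0,-0.02],0],
    [0,[-0.085,0,-0.02],0],
    [0,[-0.085,0,-0.02],0],
  ],
)

```text
t: 15.67
ee_pos: [0.5475, 0.0349, 0.2152]
tcp_rot: [-0.001, 0.344, 0.939, -0.0]
force: [0.5, -0.9, -0.0]
gripper_width: 0.0428
grasp_force: 0.0
```

```bash
python3 - <<'E'
from h import *
to(.55,.035,.2,193)
s,im,W=look("w5.png"); z=W[...,2]
nb=np.hypot(W[...,0]-.549,W[...,1]-.034)<.12
comp(W,"tab",nb&(abs(z-.116)<.004)); comp(W,"blk",nb&(abs(z-.088)<.003)); comp(W,"arm",nb&(abs(z-.080)<.003)&(W[...,0]>.56)); m=comp(W,"handle",nb&(abs(z-.092)<.0035)&(W[...,1]>.07))
if m is not None: print(W[m][:,2].max())
E
```

```text
t 15.67 psi 139.74 tilt 0.12 shift [-0.0019  0.0017  0.0152] turn -0.9295 F [ 0.54 -0.94 -0.02] w 0.0428
tab 1533 [297 224  64  56] (array([557.7,  35.9]), 40.2, 14.3, 11.24) 0.1154
blk 2886 [263 182  94  88] (array([543.1,  32.9]), 50.1, 36.4, 11.08) 0.0876
arm 1391 [346 241  81  70] (array([605. ,  45.2]), 73.3, 14.1, 11.18) 0.0794
handle 381 [302  84  22  23] (array([482.5,  86.5]), 12.4, 12.2, 4.83) 0.0916
0.09338064454151374
```

View pics/w5.png

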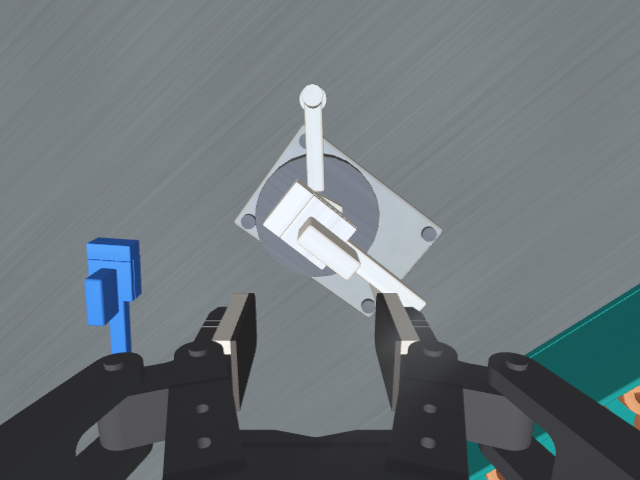

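The key is still seated, turned about 2° clockwise with its arm toward the post. The lever handle stands at (313,97), where I left it.

```bash
python3 -c "
from h import *
print(env.sign_off())"
```

```text
the job is handed in; nothing more can be done
None
```

The key is seated on the tang with its arm beside the post, the jam nut is firm at about 10 N at its handle, and the job is handed in; the sign-off gave no verdict.

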